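Latch the big fittings case

ROBOT

A 6-joint arm with a two-finger parallel gripper is mounted at the origin on the work surface. World frame = base frame: x ahead of the robot, y to its left, z up, the work surface at z = 0. Lengths are in m, angles in degrees, forces in N, time in s.
With the tool pointing down it reaches from about 0.325 to 0.775 m from the base axis. Payload 9.3 kg.
Tool frame: the origin (TCP) lies between the finger pads; the fingertips stand 22 mm ahead of it and the grasp point (between the pads) lies 3 mm ahead of it; z points along the fingers, y is the line along which they close (so a half turn about z gives the same grasp; the last joint's range is limited). The gripper opens to 85 mm and grips with 20 to 120 N. Pads are 22 mm wide; open, the fingers measure 114 mm over their backs; the gripper's body (76 mm by 85 mm) begins 54 mm behind the grasp point. The pads swing forward as they close: fully open they stand 13 mm farther back than shut.
Start: joints at [56.173, 14.817, 1.232, 76.415, 0, 81.257], TCP at [0.233, 0.498, 0.253] pointing down, gripper open.
Joint ranges: [-174.27, 174.27], [-52.1, 104.24], [-59.71, 78.15], [-110.17, 111.67], [-87.03, 83.33], [-180, 180]. Speed limits (degrees/s): [127.2, 127.2, 159.86, 180, 180, 180].

INTERFACE

Orientations are given as a 3x3 rotation matrix whose columns are the frame's x, y, z axes.
In Python, from station import telemetry, optics, robot gives the robot as it stands. The module is installed in compiled form; this text tells all that it offers.
- The arm moves only by the tool step_arm, never from a script. Its argument "increments" is a list of rows, each an object with "linear": the shift along the tool's x, y, z in cm, a list of three; "turn": the turn about the tool's z in degrees; "grip": the opening, from 0 (shut) to 1 (fully open). In form: [{"linear": [tx, ty, tz], "turn": turn, "grip": grip}, ...]. A call has 1 to 20 rows; each row shifts and turns the commanded pose from where the row before left it, along the tool's axes as they then stand; what a row does not reach is not made up. A row lasts 1/8 s, in which the tool goes at most 62.5 mm and 10.7 degrees, less where a joint would pass 70% of its speed; a pose out of reach is approached as far as the arm can. A call with a gripper value outside its range is refused whole. The fingers move at their own pace and stop on an object; "force" is the grip in N (left out, the last holds). Time passes only in rows, so rows that do not move let the fingers close. It gives the time, the measured TCP pose, the force, the opening and the grip force at its end, in the units of the state.
- telemetry.observe(): the state, without advancing time (a new reading comes with each control period).
- optics.snapshot(name): name is "scene" or "top" or "wrist"; returns a dict with "image" (384x512x3 uint8, blue, green, red), "z_map" (384x512 float32, m along the optical axis (not along the pixel's ray), 0 where there is no reading), "mtx" (3x3 intrinsics, pixels), "rvec" (rotation vector, rad) and "tvec" (3), from world to camera coordinates, as OpenCV has them; the wrist camera has in their place "mount" (4x4, takes a point from camera to tool coordinates, whose origin is the TCP and whose axes are the flange's). Camera axes: x right, y down, z forward; pixel columns grow to the right and rows downward; lengths in m; the calibration is good to about 2 mm. A picture is of the moment at which its call begins: read the wrist's pose just before it.
- robot.job_done(): hands the job in; it is judged then, once.
The state is a dict: "time": time; "joints": joint angles; "qvel": joint speeds; "joint_efforts": joint torques, N m; "ee_pos": TCP position; "tcp_rot": TCP orientation; "ft_force": force on the tool from outside, world axes, zero at the start; "wrist_torque": the same for the moment, N m; "gripper_width": finger opening in m; "grasp_force": force on a finger pad.
Only numpy, scipy, OpenCV 4.12 (cv2) and the standard library are available. Lean on these libraries where they do the work, as an engineer would, in place of code of your own. Each camera call takes 0.05 s, during which the arm holds its last target. There are 200 camera calls.

TASK

The lid of the larger of the two steel cases stands slightly ajar with its toggle latch undone. Tip the wire loop of its latch over onto the keeper hook of the lid, then press the lever down all the way so that it pulls the lid tight. Leave the lever of the smaller case as it is.

Things in the scene. Friction and masses are not known exactly. Their poses are not given: they have to be found in the camera images.
- big_case: Larger blue-grey steel case, 200 (x) by 280 (y) by 175 mm tall, fixed on the bench, yaw up to 0.4 rad. Origin: centre of its underside; z up; x points out of the latch face, away from the robot. All positions given here are in this frame, mm. The latch is at y = 0 on the face x = 100 (body and lid flush). The lid starts at z = 130. Lever pivot line: along y at x = 128, z = 110.
- lever (a joint): Lever of the big case, rad: a steel plate 85 mm long from the pivot, 40 wide, 5 thick. At 0 it points outward (+x) and 50 degrees above level; grows as it goes down, to its stop at 1.83 (55 degrees below level). Starts 0 to 0.2; light friction (1 N at the end) holds it anywhere. On the keeper it takes up to about 10 N and is past dead centre at 1.66, then stays down.
- bail (a joint): Wire loop, relative to the lever, rad. Steel U, 58 wide, wire 8; bar 80 from the loop's pivot, which rides on the lever 27 from the lever pivot, 25 degrees below the handle's direction. At lever 0, bail 0 it leans 12 degrees outward from upright; grows tipping to the lid; lever turn leans it outward equally. Starts 0 to 0.15. Swings freely: past upright it falls against the lid above the keeper.
- lid (a joint): Big case's lid about its back edge, rad: a springy seal holds it at 0.032 (6 mm ajar at the latch), 0 is shut. On its face is the keeper, an upward-opening steel hook 34 wide: lid shut, the loop's bar sits with its centre at x = 110, z = 160; lip from x = 116 to 120, top z = 164 (6 higher when ajar). Pressing the lever draws the leaning loop down behind the lip and pulls the lid shut.
- small_lever (a joint): The same kind of lever, rad, on the smaller case (150 by 170 by 150 mm) beside it, which also stands undone and whose lever is to be left alone; starts between 0 and 0.2, grows as it is pressed.

How it is judged:
By the outcome, as a careful person would: the job done as asked, in the order asked, and still so for the second after the job is handed in, with the robot touching nothing.
It also fails if it takes over 38 s, if anything falls off the work surface, if the arm or the gripper's body presses on something with over 40 N, if the wrist force passes 120 N, or if a joint passes its speed limit or range.

## Working session

There is one attempt and no reset: what is moved stays moved. The work goes in short steps, Python scripts to look and compute and a tool call to move; the robot and the scene stay as the last step left them, time stands still between calls to the robot, and variables do not carry over. Pictures are saved under pics/ and viewed, at most 10 in all, crops included, and the job is handed in when it is done.

Besides the shell and the picture viewer there is one more tool, called after "Request:" as a command line: name --argument value ..., lists and objects as JSON in quotes. step_arm: Moves the arm, as the interface text tells. Its arguments: {"type":"object","properties":{"increments":{"type":"array"},"force":{"type":"number"}},"required":["increments"]}

```bash
mkdir -p pics; python3 - <<'E'
from station import telemetry, optics, robot
import cv2,numpy as np
s=telemetry.observe();print(s['time'],s['ee_pos'],s['tcp_rot'],s['ft_force'])
ims=[]
for n in("scene","top"):
    d=optics.snapshot(n);np.savez(n+'.npz',**d);ims.append(d['image'])
    R=cv2.Rodrigues(np.array(d['rvec'],float))[0];print(n,-R.T@np.array(d['tvec']).ravel(),R[2])
    cv2.imwrite(f'pics/{n}.png',d['image'])
d=optics.snapshot("wrist");print(d['mount'],d['mtx'])
E
```

```text
0.0 [0.23302724 0.49791553 0.25267523] [[-9.05687113e-01  4.23946084e-01 -7.55405292e-04]
 [ 4.23946704e-01  9.05686454e-01 -1.11320547e-03]
 [ 2.12221243e-04 -1.32846743e-03 -9.99999095e-01]] [ 0.04008623  0.68254121 -0.08116212]
scene [ 1.24293842 -0.22455813  0.98791744] [-0.64988117  0.18255971 -0.7377848 ]
top [ 0.23984619 -0.0174143   1.22998796] [ 0.20722101  0.00543108 -0.97827908]
[[ 1.27183650e-03 -9.61443694e-01 -2.74998921e-01  6.99720801e-02]
 [ 9.99998534e-01  1.53810937e-03 -7.52624491e-04  1.42906675e-04]
 [ 1.14658449e-03 -2.74997561e-01  9.61444240e-01 -1.19887602e-01]
 [ 0.00000000e+00  0.00000000e+00  0.00000000e+00  1.00000000e+00]] [[291.66665944   0.         254.22982814]
 [  0.         291.66665944 193.52572299]
 [  0.           0.           1.        ]]
```

View pics/scene.png

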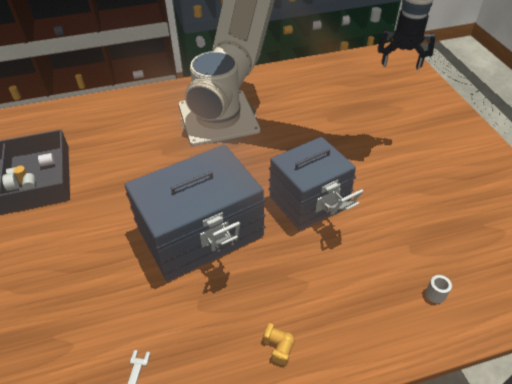

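View pics/top.png

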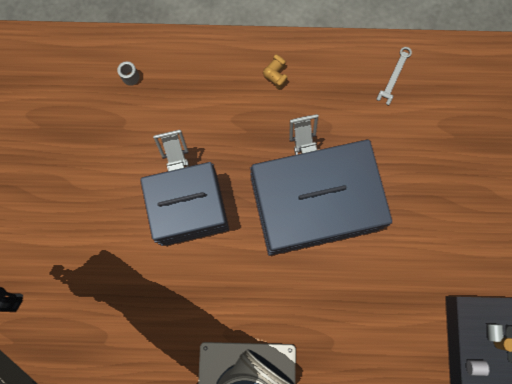

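The scene picture shows the big case (roof centre about (195,195)) with its latch at (220,232), and the small case with its latch at (335,197). In the top view the big lid spans (251,164) to (390,223) with its latch at (304,133), and the small case's latch is at (173,150).

```bash
cat > h.py <<'E'
import cv2,numpy as np
def pts(d):
    z=d['z_map'];K=d['mtx'];v,u=np.mgrid[:z.shape[0],:z.shape[1]]
    P=np.stack([(u-K[0,2])/K[0,0]*z,(v-K[1,2])/K[1,1]*z,z],-1)
    if 'mount' in d: return P
    R=cv2.Rodrigues(np.array(d['rvec'],float))[0]
    return (P-np.array(d['tvec']).ravel())@R
E
python3 - <<'E'
import numpy as np,cv2
from h import *
T=dict(np.load('top.npz'));S=dict(np.load('scene.npz'))
P=pts(T);hsv=cv2.cvtColor(T['image'],cv2.COLOR_BGR2HSV)
m=((P[...,2]>.168)&(P[...,2]<.2)&(T['z_map']>0)&(hsv[...,0]>95)&(hsv[...,0]<130)).astype(np.uint8)
m=cv2.morphologyEx(m,cv2.MORPH_OPEN,np.ones((3,3)))
n,l,st,c=cv2.connectedComponentsWithStats(m);print(st[1:],c[1:])
k=1+np.argmax(st[1:,4]);q=P[l==k];print('z',np.percentile(q[:,2],[2,50,98]))
A=np.c_[q[:,:2],np.ones(len(q))];print('plane',np.linalg.lstsq(A,q[:,2],rcond=None)[0])
r=cv2.minAreaRect((q[:,:2]*1000).astype(np.float32));print(r)
b=cv2.boxPoints(r)
# yaw: dir of short side pointing +x
e=[b[1]-b[0],b[2]-b[1]];e=min(e,key=np.linalg.norm);e=e*np.sign(e[0]);yaw=np.arctan2(e[1],e[0])
cx=np.array(r[0])/1000;print('yaw',yaw,'centre',cx)
np.save('case.npy',[cx[0],cx[1],yaw])
R=np.array([[np.cos(yaw),-np.sin(yaw)],[np.sin(yaw),np.cos(yaw)]])
for D,n in((T,'top'),(S,'scene')):
    Q=pts(D);L=Q.copy();L[...,:2]=(Q[...,:2]-cx)@R;L*=1000
    mm=(L[...,0]>103)&(L[...,0]<230)&(abs(L[...,1])<60)&(L[...,2]>60)&(D['z_map']>0)
    w=L[mm];print(n,len(w))
    sel=w[np.argsort(w[:,0])][::max(1,len(w)//45)];print(np.round(sel).astype(int).tolist())
E
```

```text
[[  251   140   141   110 10734]
 [  182   193    21     7    70]
 [  170   198    11     5    38]
 [  160   201     7     4    24]] [[320.0300913  194.5922303 ]
 [191.7        195.85714286]
 [174.89473684 199.78947368]
 [163.         202.5       ]]
z [0.171898   0.17796065 0.18417724]
plane [0.03330279 0.00745091 0.16411798]
((457.7358093261719, -158.4650115966797), (199.54098510742188, 278.7225646972656), 14.154704093933105)
yaw 0.24704616 centre [ 0.45773581 -0.15846501]
top 818
[[104, -3, 165], [107, 0, 164], [110, -1, 162], [113, 1, 161], [115, -11, 169], [117, 4, 174], [119, -2, 172], [124, 15, 110], [130, 17, 119], [135, 8, 121], [137, -4, 129], [139, 16, 130], [141, 8, 133], [143, 3, 133], [144, 19, 131], [146, -15, 132], [149, -4, 134], [150, 6, 136], [151, 9, 142], [152, 22, 125], [154, -16, 140], [155, -1, 147], [156, 18, 142], [157, 13, 144], [158, 31, 138], [159, -30, 160], [160, -12, 154], [161, -28, 163], [162, 30, 168], [163, 19, 151], [164, -29, 161], [165, 14, 156], [166, 12, 159], [167, 9, 162], [168, 6, 205], [169, 10, 198], [169, -14, 156], [170, 31, 202], [171, 
[... 183 characters left out ...]
], [103, 29, 150], [104, -39, 145], [104, 13, 112], [104, 13, 123], [104, -34, 127], [104, 13, 85], [104, 35, 90], [105, -31, 103], [105, -30, 91], [105, -19, 119], [105, 5, 95], [105, -25, 112], [106, 24, 91], [106, -31, 85], [107, -19, 132], [109, -23, 122], [115, -25, 111], [118, -14, 170], [120, -2, 161], [121, -10, 164], [122, -14, 164], [127, -26, 110], [130, 23, 123], [135, -25, 111], [150, -4, 137], [156, -33, 137], [157, 1, 126], [158, -20, 123], [159, -21, 117], [160, 25, 121], [162, -29, 138], [165, 25, 164], [168, 31, 166], [170, 17, 160], [172, 23, 201], [173, 17, 205], [174, -15, 164], [174, -32, 201], [176, 6, 202], [176, 27, 199], [178, 5, 201], [184, -8, 175], [186, 4, 176]]
```

Request:
step_arm --increments '[{"linear": [-4.27,-2.46,-0.33],"turn": 0,"grip": 0},{"linear": [-4.27,-2.46,-0.33],"turn": 0,"grip": 0},{"linear": [-4.27,-2.46,-0.33],"turn": 0,"grip": 0},{"linear": [-4.27,-2.46,-0.33],"turn": 0,"grip": 0},{"linear": [-4.27,-2.46,-0.33],"turn": 0,"grip": 0},{"linear": [-4.27,-2.46,-0.33],"turn": 0,"grip": 0},{"linear": [-4.27,-2.46,-0.33],"turn": 0,"grip": 0},{"linear": [-4.27,-2.46,-0.33],"turn": 0,"grip": 0},{"linear": [-4.27,-2.46,-0.33],"turn": 0,"grip": 0},{"linear": [-4.27,-2.46,-0.33],"turn": 0,"grip": 0},{"linear": [-4.27,-2.46,-0.33],"turn": 0,"grip": 0},{"linear": [-4.27,-2.46,-0.33],"turn": 0,"grip": 0},{"linear": [-4.27,-2.46,-0.33],"turn": 0,"grip": 0},{"linear": [-4.27,-2.46,-0.33],"turn": 0,"grip": 0},{"linear": [-4.27,-2.46,-0.33],"turn": 0,"grip": 0}]'

```text
time: 2.02
ee_pos: [0.6575, -0.109, 0.3026]
tcp_rot: [[-0.906, 0.424, -0.0], [0.424, 0.906, 0.0], [0.001, 0.0, -1.0]]
ft_force: [0.0, 0.2, 0.3]
gripper_width: -0.0001
grasp_force: 0.0
```

Request:
step_arm --increments '[{"linear": [0,0,0],"turn": 10.05,"grip": 0},{"linear": [0,0,0],"turn": 10.05,"grip": 0},{"linear": [0,0,0],"turn": 10.05,"grip": 0},{"linear": [0,0,0],"turn": 10.05,"grip": 0},{"linear": [0,0,0],"turn": 10.05,"grip": 0},{"linear": [0,0,0],"turn": 10.05,"grip": 0},{"linear": [0,0,0],"turn": 10.05,"grip": 0},{"linear": [0,0,0],"turn": 10.05,"grip": 0},{"linear": [0,0,0],"turn": 10.05,"grip": 0},{"linear": [0,0,0],"turn": 10.05,"grip": 0},{"linear": [0,0,0],"turn": 10.05,"grip": 0},{"linear": [0,0,0],"turn": 10.05,"grip": 0},{"linear": [0,0,0],"turn": 10.05,"grip": 0},{"linear": [0,0,0],"turn": 10.05,"grip": 0},{"linear": [0,0,0],"turn": 0,"grip": 0}]'

```text
time: 3.9
ee_pos: [0.6568, -0.1076, 0.3024]
tcp_rot: [[0.969, 0.247, -0.001], [0.247, -0.969, 0.0], [-0.001, -0.0, -1.0]]
ft_force: [-0.6, 0.7, 0.3]
gripper_width: -0.0
grasp_force: 0.0
```

```bash
cat >> h.py <<'E'
def local(p):
    cx,cy,w=np.load('case.npy');R=np.array([[np.cos(w),-np.sin(w)],[np.sin(w),np.cos(w)]])
    p=np.array(p,float);p[...,:2]=(p[...,:2]-[cx,cy])@R;return p*1000
def look(tag):
    from station import telemetry,optics
    s=telemetry.observe();d=optics.snapshot('wrist');cv2.imwrite(f'pics/{tag}.png',d['image'])
    Rt=np.array(s['tcp_rot']);M=np.array(d['mount'])
    W=(pts(d)@M[:3,:3].T+M[:3,3])@Rt.T+np.array(s['ee_pos'])
    print('t',s['time'],'tcp local',local(s['ee_pos']).round(1),'yaw',np.degrees(np.arctan2(Rt[1,0],Rt[0,0])).round(2),'F',np.round(s['ft_force'],1),'j',np.round(s['joints'],1))
    L=local(W);L[d['z_map']<=0]=np.nan;return L,d
E
python3 - <<'E'
from h import *
L,d=look('w1');np.save('L1.npy',L)
# bar rows, by height
w=L[(L[...,0]>140)&(L[...,0]<200)&(abs(L[...,1])<45)&(L[...,2]>194)&(L[...,2]<212)];print('bar',len(w),np.median(w,0),np.percentile(w,[2,98],axis=0))
E
```

```text
t 3.9 tcp local [205.5   0.6 302.4] yaw 14.29 F [-0.6  0.7  0.3] j [-16.5  26.6  26.2  89.7  -0.  149.2]
bar 412 [175.06333919 -11.75779236 201.38100813] [[169.78872509 -31.54748703 197.43842928]
 [177.00984495  31.11623894 203.18228013]]
```

View pics/w1.png

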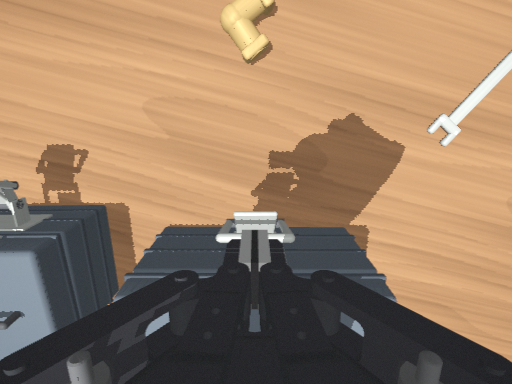

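The wrist view shows the loop's bar at about (255,237), spanning columns 217–293, with the lever's end at (255,216) and the shut fingers at (255,250) pointing at it. The bar is at local x≈174, z≈200, as predicted. I'll check the fingertip height before descending.

```bash
python3 - <<'E'
from h import *
L=np.load('L1.npy')
m=(abs(L[...,0]-205)<25)&(abs(L[...,1])<30)&(L[...,2]>215)
w=L[m];print(len(w),np.percentile(w[:,2],[0,1,5,20]).round(1));k=w[w[:,2]<np.percentile(w[:,2],20)];print(k.min(0).round(),k.max(0).round())
E
```

```text
22995 [283.6 290.8 307.5 332.2]
[193. -30. 284.] [220.  30. 332.]
```

Request:
step_arm --increments '[{"linear": [0,0,3],"turn": 0,"grip": 0},{"linear": [0,0,3],"turn": 0,"grip": 0},{"linear": [0,0,2],"turn": 0,"grip": 0},{"linear": [0,0,1],"turn": 0,"grip": 0},{"linear": [-1,0,0],"turn": 0,"grip": 0},{"linear": [-1,0,0],"turn": 0,"grip": 0},{"linear": [-0.8,0,0],"turn": 0,"grip": 0},{"linear": [-0.7,0,0],"turn": 0,"grip": 0},{"linear": [-0.7,0,0],"turn": 0,"grip": 0},{"linear": [-0.7,0,0],"turn": 0,"grip": 0},{"linear": [-0.7,0,0],"turn": 0,"grip": 0},{"linear": [-0.7,0,0],"turn": 0,"grip": 0},{"linear": [-0.7,0,0],"turn": 0,"grip": 0},{"linear": [0,0,0],"turn": 0,"grip": 0}]'

```text
time: 5.7
ee_pos: [0.5886, -0.1249, 0.213]
tcp_rot: [[0.969, 0.245, 0.0], [0.245, -0.969, -0.0], [0.0, 0.0, -1.0]]
ft_force: [0.3, -0.2, -1.0]
gripper_width: -0.0001
grasp_force: 0.0
```

```bash
cat >> h.py <<'E'
def scene(tag):
    from station import optics
    d=optics.snapshot('scene');L=local(pts(d));L[d['z_map']<=0]=np.nan
    cv2.imwrite(f'pics/{tag}.png',cv2.resize(d['image'][170:320,120:400],None,fx=2.8,fy=2.8,interpolation=cv2.INTER_CUBIC));return L,d
def show(L,x0,x1,y0,y1,z0,z1,n=30):
    w=L[(L[...,0]>x0)&(L[...,0]<x1)&(L[...,1]>y0)&(L[...,1]<y1)&(L[...,2]>z0)&(L[...,2]<z1)]
    w=w[np.argsort(w[:,0])];print(len(w),w[::max(1,len(w)//n)].round().astype(int).tolist())
E
python3 - <<'E'
from h import *
look('w2');L,d=scene('s2')
show(L,103,200,-36,-20,110,215);show(L,103,200,20,36,110,215)
E
```

```text
t 5.7 tcp local [135.1   0.5 213. ] yaw 14.2 F [ 0.3 -0.2 -1. ] j [-20.   20.6   3.8  73.2  -0.  145.8]
203 [[103, -34, 122], [103, -30, 183], [104, -28, 128], [105, -25, 188], [105, -27, 124], [106, -21, 186], [106, -28, 188], [107, -24, 183], [108, -22, 186], [111, -27, 178], [113, -33, 174], [114, -29, 176], [117, -33, 167], [120, -32, 166], [122, -28, 169], [124, -33, 160], [127, -27, 156], [130, -33, 159], [132, -29, 160], [135, -33, 158], [137, -30, 146], [139, -29, 145], [141, -27, 146], [143, -31, 143], [145, -30, 137], [146, -33, 134], [149, -33, 125], [151, -20, 137], [153, -22, 126], [155, -26, 127], [156, -32, 125], [158, -30, 122], [159, -26, 121], [165, -21, 150]]
152 [[103, 26, 144], [104, 27, 122], [104, 34, 118], [104, 24, 121], [105, 25, 143], [107, 22, 121], [111, 23, 120], [113, 21, 113], [115, 23, 121], [116, 31, 173], [118, 24, 164], [120, 26, 168], [121, 23, 121], [124, 32, 162], [125, 26, 167], [126, 25, 157], [128, 31, 156], [130, 26, 158], [131, 27, 158], [133, 31, 150], [135, 25, 152], [136, 24, 146], [138, 31, 149], [139, 30, 143], [143, 31, 139], [144, 25, 137], [146, 26, 139], [148, 27, 132], [157, 30, 126], [159, 31, 118], [160, 20, 124]]
```

View pics/s2.png

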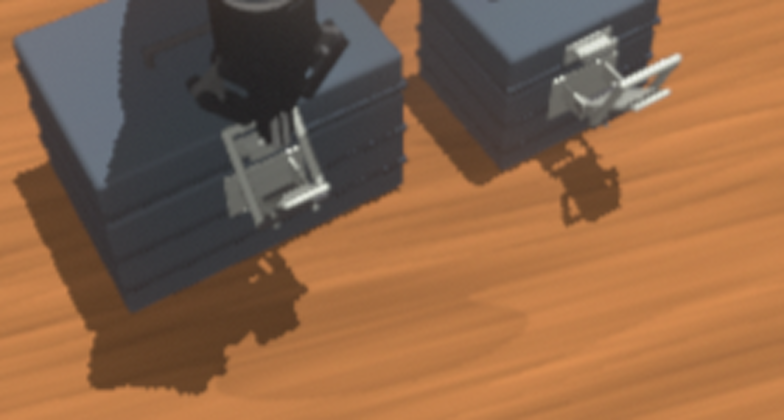

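The loop has fallen against the lid, with its bar at about (262,135) in the crop and local (106, 186), above the keeper. Next I move out over the lever's end and press it part way.

Request:
step_arm --increments '[{"linear": [1.2,0,0],"turn": 0,"grip": 0},{"linear": [1.2,0,0],"turn": 0,"grip": 0},{"linear": [1.2,0,0],"turn": 0,"grip": 0},{"linear": [1.2,0,0],"turn": 0,"grip": 0},{"linear": [0,0,0.8],"turn": 0,"grip": 0},{"linear": [0,0,0.6],"turn": 0,"grip": 0},{"linear": [0,0,0.6],"turn": 0,"grip": 0},{"linear": [0,0,0.6],"turn": 0,"grip": 0},{"linear": [0,0,0.6],"turn": 0,"grip": 0},{"linear": [0,0,0.6],"turn": 0,"grip": 0},{"linear": [0,0,0.6],"turn": 0,"grip": 0},{"linear": [0,0,0.6],"turn": 0,"grip": 0},{"linear": [0,0,0.6],"turn": 0,"grip": 0},{"linear": [0,0,0.6],"turn": 0,"grip": 0},{"linear": [0,0,0.6],"turn": 0,"grip": 0},{"linear": [0,0,0.6],"turn": 0,"grip": 0},{"linear": [0,0,0],"turn": 0,"grip": 0}]'

```text
time: 7.92
ee_pos: [0.6353, -0.113, 0.1382]
tcp_rot: [[0.969, 0.246, -0.001], [0.246, -0.969, 0.0], [-0.001, -0.0, -1.0]]
ft_force: [-0.4, 0.4, 0.5]
gripper_width: 0.0
grasp_force: 0.0
```

```bash
python3 - <<'E'
from h import *
look('w3');L,d=scene('s3')
show(L,103,200,-36,-21,95,215);show(L,103,200,20,36,95,215);show(L,150,240,-19,19,90,130,12)
E
```

```text
t 7.925 tcp local [183.3   0.7 138.2] yaw 14.22 F [-0.4  0.4  0.5] j [-17.5  26.9   2.8  65.9  -0.  148.3]
198 [[103, -34, 119], [104, -29, 120], [105, -22, 168], [110, -27, 166], [113, -31, 172], [114, -21, 171], [116, -27, 169], [117, -33, 168], [120, -30, 161], [122, -29, 159], [124, -33, 153], [125, -32, 146], [149, -34, 117], [151, -30, 110], [153, -21, 102], [155, -30, 110], [158, -29, 105], [159, -27, 101], [161, -31, 103], [174, -27, 176], [175, -30, 176], [181, -28, 175], [183, -27, 172], [188, -22, 175], [192, -33, 176], [193, -22, 202], [193, -22, 209], [193, -29, 210], [194, -25, 169], [195, -30, 174], [195, -28, 207], [195, -30, 181], [196, -30, 179]]
77 [[161, 29, 104], [176, 34, 169], [177, 34, 174], [181, 34, 186], [183, 36, 191], [184, 35, 188], [185, 34, 187], [188, 25, 175], [190, 35, 191], [190, 29, 178], [191, 26, 173], [191, 34, 190], [191, 32, 212], [192, 36, 186], [192, 34, 211], [192, 30, 179], [192, 20, 168], [192, 31, 210], [193, 28, 206], [193, 22, 171], [193, 32, 183], [193, 32, 173], [194, 28, 211], [194, 32, 181], [194, 29, 172], [195, 24, 172], [195, 34, 180], [195, 31, 164], [195, 34, 173], [195, 34, 184], [195, 29, 177], [195, 36, 172], [195, 26, 175], [195, 31, 172], [196, 25, 165], [196, 28, 181], [196, 28, 167], [196, 23, 164], [197, 25, 171]]
239 [[161, -17, 113], [177, -13, 114], [186, -17, 117], [190, -7, 117], [192, 0, 115], [194, 11, 113], [197, 15, 117], [199, -17, 117], [203, -16, 117], [206, -15, 116], [209, 8, 114], [212, -3, 119], [214, -5, 115]]
```

View pics/s3.png

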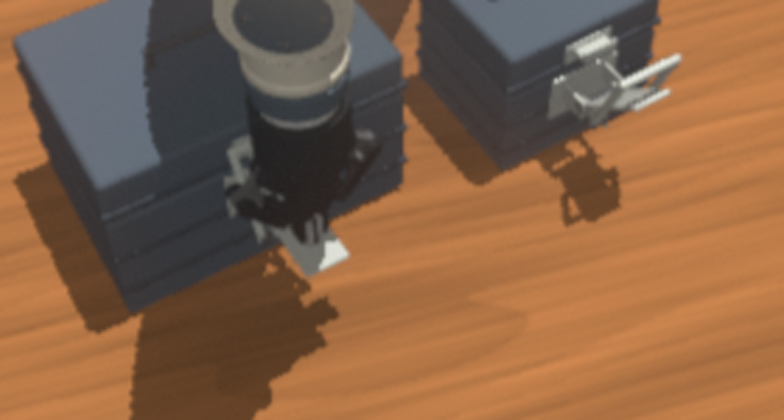

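The lever is level (its end at about (325,262) in the crop, local z≈116), and the loop's bar sits at local (108,168), inside the lip. Now I press on down.

Request:
step_arm --increments '[{"linear": [0,0,0.6],"turn": 0,"grip": 0},{"linear": [0,0,0.6],"turn": 0,"grip": 0},{"linear": [0,0,0.6],"turn": 0,"grip": 0},{"linear": [0,0,0],"turn": 0,"grip": 0}]'

```text
time: 8.52
ee_pos: [0.6351, -0.113, 0.1199]
tcp_rot: [[0.969, 0.245, -0.001], [0.245, -0.969, 0.0], [-0.001, -0.001, -1.0]]
ft_force: [-0.6, 0.2, -0.1]
gripper_width: 0.0001
grasp_force: 0.0
```

Request:
step_arm --increments '[{"linear": [0,0,0.5],"turn": 0,"grip": 0},{"linear": [0,0,0.5],"turn": 0,"grip": 0},{"linear": [-0.1,0,0.5],"turn": 0,"grip": 0},{"linear": [-0.1,0,0.5],"turn": 0,"grip": 0},{"linear": [-0.1,0,0.5],"turn": 0,"grip": 0},{"linear": [-0.1,0,0.5],"turn": 0,"grip": 0},{"linear": [0,0,0],"turn": 0,"grip": 0}]'

```text
time: 9.4
ee_pos: [0.6313, -0.114, 0.0902]
tcp_rot: [[0.969, 0.245, -0.001], [0.245, -0.969, 0.0], [-0.001, -0.001, -1.0]]
ft_force: [0.4, -0.9, 0.3]
gripper_width: -0.0002
grasp_force: 0.0
```

Request:
step_arm --increments '[{"linear": [-0.1,0,0.4],"turn": 0,"grip": 0},{"linear": [0,0,0.4],"turn": 0,"grip": 0},{"linear": [0,0,0.2],"turn": 0,"grip": 0},{"linear": [0,0,0],"turn": 0,"grip": 0}]'

```text
time: 9.9
ee_pos: [0.6306, -0.1142, 0.0806]
tcp_rot: [[0.969, 0.246, -0.0], [0.246, -0.969, 0.0], [-0.0, -0.0, -1.0]]
ft_force: [1.1, -0.0, 0.1]
gripper_width: 0.0001
grasp_force: 0.0
```

```bash
python3 - <<'E'
from h import *
look('w4');L,d=scene('s4')
show(L,103,170,-36,-21,75,215,20);show(L,140,200,-30,30,30,75,15)
w=L[(L[...,2]>165)&(L[...,2]<190)&(L[...,0]>60)&(L[...,0]<98)&(abs(L[...,1]+70)<50)];print('lid',np.median(w,0))
E
```

```text
t 9.9 tcp local [178.5   0.6  80.6] yaw 14.22 F [ 1.1 -0.   0.1] j [-17.8  28.8  -3.   58.2   0.  148. ]
157 [[103, -33, 75], [103, -36, 105], [104, -32, 87], [104, -33, 112], [105, -35, 137], [105, -29, 102], [106, -33, 94], [107, -36, 120], [113, -32, 159], [115, -28, 161], [116, -26, 154], [118, -34, 143], [119, -31, 146], [119, -30, 138], [122, -26, 134], [124, -33, 123], [125, -31, 130], [126, -27, 121], [127, -26, 110], [130, -24, 119], [131, -28, 112], [132, -29, 106], [168, -29, 114]]
104 [[164, -20, 58], [168, -14, 58], [169, -12, 59], [170, -11, 50], [172, -12, 49], [175, 14, 41], [175, -8, 50], [176, -11, 49], [177, -12, 47], [177, -6, 48], [179, 17, 49], [180, -14, 44], [181, -3, 46], [184, -11, 69], [186, -10, 70], [188, -6, 69], [188, -3, 68], [190, -1, 73]]
lid [ 79.96185038 -71.31138719 175.39818664]
```

View pics/s4.png

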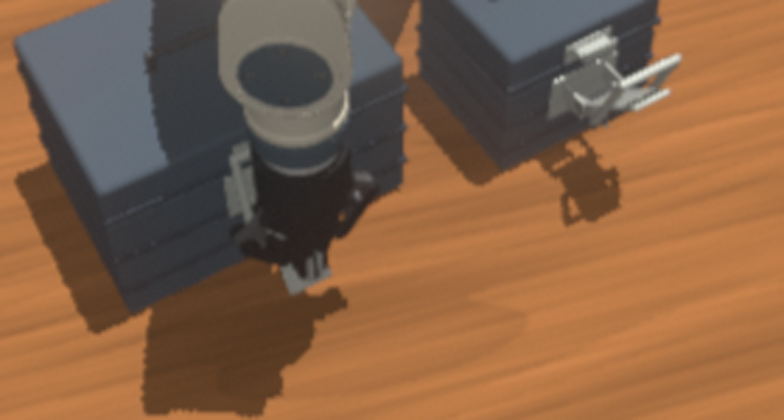

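The lid now reads shut, with its top at z≈175 and the loop's bar at z≈159. The lever's end is at about (305,285) in the crop, local (177,45). I'll press a little further until the stop pushes back.

Request:
step_arm --increments '[{"linear": [-0.2,0,0.2],"turn": 0,"grip": 0},{"linear": [0,0,0],"turn": 0,"grip": 0}]'

```text
time: 10.25
ee_pos: [0.6302, -0.1145, 0.0803]
tcp_rot: [[0.969, 0.246, 0.004], [0.246, -0.969, 0.0], [0.004, 0.001, -1.0]]
ft_force: [3.5, 3.1, 7.6]
gripper_width: -0.0004
grasp_force: 3.8
```

Request:
step_arm --increments '[{"linear": [0,0,0.2],"turn": 0,"grip": 0},{"linear": [0,0,0],"turn": 0,"grip": 0}]'

```text
time: 10.5
ee_pos: [0.631, -0.1147, 0.0791]
tcp_rot: [[0.969, 0.246, 0.006], [0.246, -0.969, -0.0], [0.006, 0.002, -1.0]]
ft_force: [5.8, 2.4, 10.6]
gripper_width: 0.0002
grasp_force: 5.4
```

The stop pushes back with about 11 N, so I back off outward, then up and away.

Request:
step_arm --increments '[{"linear": [0.5,0,-0.5],"turn": 0,"grip": 0},{"linear": [1,0,-0.5],"turn": 0,"grip": 0},{"linear": [2,0,-1],"turn": 0,"grip": 0},{"linear": [2,0,-2],"turn": 0,"grip": 0},{"linear": [0,0,-4],"turn": 0,"grip": 0},{"linear": [0,0,-4],"turn": 0,"grip": 0},{"linear": [0,0,-4],"turn": 0,"grip": 0},{"linear": [0,0,-4],"turn": 0,"grip": 0},{"linear": [0,0,-4],"turn": 0,"grip": 0},{"linear": [0,0,0],"turn": 0,"grip": 0},{"linear": [0,0,0],"turn": 0,"grip": 0}]'

```text
time: 11.88
ee_pos: [0.6822, -0.1012, 0.3158]
tcp_rot: [[0.969, 0.246, -0.001], [0.246, -0.969, 0.0], [-0.001, -0.001, -1.0]]
ft_force: [0.2, -0.8, -0.8]
gripper_width: 0.0002
grasp_force: 0.0
```

```bash
python3 - <<'E'
from h import *
look('w5');L,d=scene('s5')
show(L,103,170,-36,-21,75,215,20);show(L,125,200,-20,20,30,110,20)
E
```

```text
t 11.875 tcp local [231.6   0.7 315.8] yaw 14.22 F [ 0.2 -0.8 -0.8] j [-15.4  29.7  33.3  93.7  -0.  150.4]
205 [[103, -32, 165], [104, -34, 100], [104, -32, 95], [105, -28, 106], [105, -32, 93], [107, -34, 88], [113, -27, 163], [116, -31, 161], [118, -30, 148], [120, -33, 137], [122, -28, 140], [124, -23, 120], [126, -27, 125], [128, -23, 121], [130, -32, 113], [131, -25, 86], [133, -26, 113], [135, -31, 99], [136, -24, 87], [137, -23, 112], [139, -24, 82]]
510 [[132, 7, 101], [137, -2, 109], [138, -9, 100], [140, 9, 105], [143, 9, 92], [145, 11, 93], [147, 12, 91], [149, -5, 90], [151, -1, 86], [154, 13, 82], [156, 9, 75], [158, 13, 71], [161, -10, 71], [162, 3, 72], [165, -2, 62], [167, 13, 57], [170, 17, 58], [172, -11, 53], [174, 17, 47], [176, -9, 44], [179, -13, 46]]
```

View pics/s5.png

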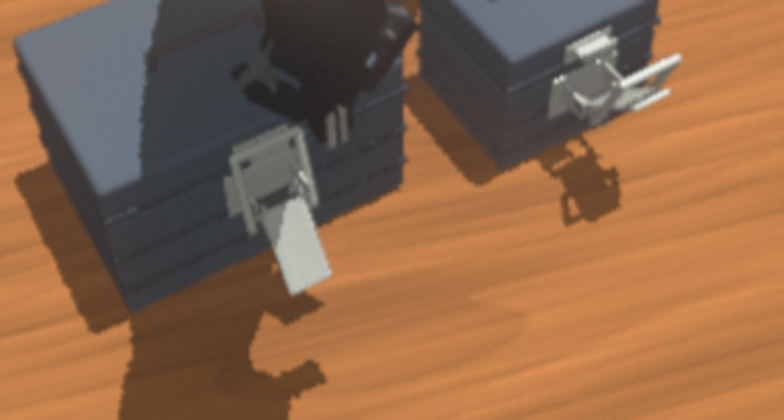

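The lever is down at its stop (its end at (310,285) in the crop), the loop is hooked on the keeper at (270,145), and the small case looks unchanged.

```bash
python3 -c "
from station import robot
print(robot.job_done())"
```

```text
the job is handed in; nothing more can be done
None
```

The big case is latched and the job is handed in: the loop is on the keeper, the lever is pressed down to its stop and stayed down, the lid is shut, and the small case's lever was left alone.

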